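# Undo the turn buttons round a picture frame's back

## Robot

A 6-joint arm with a two-finger parallel gripper is mounted at the origin on the work surface. World frame = base frame: x ahead of the robot, y to its left, z up, the work surface at z = 0. Lengths are in mm, angles in rad, forces in N, time in s.
With the tool pointing down it reaches from about 350 to 775 mm from the base axis. Payload 7.3 kg.
Tool frame: the origin (TCP) lies between the finger pads; the fingertips stand bot.tip_extent ahead of it and the grasp point (between the pads) lies 6 mm ahead of it (bot.tip_extent is the distance from the TCP to the fingertips, in mm); x points along the fingers, y is the direction in which the jaws open and shut, and the axes are right-handed (so a half turn about x gives the same grasp; the last joint's range is limited). The gripper opens to 92 mm and grips with 3 to 60 N. Pads are 19 mm wide; open, the fingers measure 130 mm over their backs; the gripper's body (75 mm by 190 mm) begins 47 mm behind the grasp point.
Start: joints at [1.137, 0.342, 1.524, -0, 1.275, -0.146], TCP at [149.002, 503.429, 251.741] pointing down, gripper open.
Joint ranges: [-2.53, 2.53], [-0.77, 2.02], [0.04, 2.7], [-1, 4.14], [0.28, 2.66], [-3.11, 3.11]. Speed limits (rad/s): [2.57, 2.57, 3.14, 3.14, 3.14, 3.14].

## Interface

Orientations are given as [roll, pitch, yaw] about the fixed x, y, z axes, in that order (R = Rz(yaw) Ry(pitch) Rx(roll)).
In Python, from plant import bot, capture, workorder gives the robot as it stands. The module is installed in compiled form; this text tells all that it offers.
- The arm moves only by the shell command python3 -m crank 'ROWS'. ROWS is JSON, a list of rows, each an object with "linear": the shift along the tool's x, y, z in cm, a list of three; "delta_rot": the turn, a rotation vector about the tool's x, y, z in degrees, a list of three; "fingers": the opening, from 0 (shut) to 1 (fully open). In form: [{"linear": [x, y, z], "delta_rot": [wx, wy, wz], "fingers": fingers}, ...]. A call has exactly 5 rows; each row shifts and turns the commanded pose from where the row before left it, along the tool's axes as they then stand; what a row does not reach is not made up. A row lasts 1/10 s, in which the tool goes at most 50 mm and 8.59 degrees, less where a joint would pass 70% of its speed; a pose out of reach is approached as far as the arm can. A call with a gripper value outside its range is refused whole. The fingers move at their own pace and stop on an object; the grip force is fixed at half the most. Time passes only in rows, so rows that do not move let the fingers close, or fill a call up. It gives the time, the measured TCP pose, the force and the opening at its end, in the units of the state.
- bot.get_obs(): the state, without advancing time (a new reading comes with each control period).
- capture(name): name is "side" or "top"; returns a dict with "image" (400x640x3 uint8, blue, green, red), "mtx" (3x3 intrinsics, pixels), "dist_coeffs" ([k1, k2, p1, p2, k3] as OpenCV has them; the pictures are not rectified), "pose" (4x4, takes a point from camera to world coordinates). Camera axes: x right, y down, z forward; pixel columns grow to the right and rows downward; lengths in mm; the calibration is good to about 2 mm. A picture is of the moment at which its call begins. There is no depth.
- workorder.close_job(): hands the job in, once; it reports no verdict.
The state is a dict: "time": time; "joint_positions": joint angles; "dq": joint speeds; "tau": joint torques, N m; "tool_pos": TCP position; "tcp_rot": TCP orientation; "contact_force": force on the tool from outside, world axes, zero at the start; "moment": the same for the moment, N m; "grip_width": finger opening in mm.
Only numpy, scipy, OpenCV 4.12 (cv2) and the standard library are available. Lean on these libraries where they do the work, as an engineer would, in place of code of your own. Each camera call takes 0.05 s, during which the arm holds its last target. There are 200 camera calls.

## Task

Free the backing board of the picture frame that lies face down on the mat: run the fingertips lightly round the inside edge of the frame, pushing the six turn buttons aside until each lies along its rail, with all the noses pointing the same way round the frame (either way will do). Lift and carry nothing, leave the frame in its place, and do not disturb the tin and eraser on the backing board or the other things on the table.

Things in the scene. Friction and masses are not known exactly. Their poses are not given: they have to be found in the camera images.
- frame: Dark wooden picture frame lying face down, back up, on a 3 mm thick grey mat; loose, about 1.4 kg. Origin: centre of its underside; z up; turned up to 0.3 rad about the vertical. Outside 234 (x) by 294 (y) mm, rails 32 mm wide and 24 mm high, opening inside the rails 170 (x) by 230 (y) mm. Six plain metal turn buttons are screwed to its rail tops; brass plates on the short rails are only look.
- backing (a point): Centre of the brown backing board's upper face, which fills the opening: 14 mm above the frame's underside, 10 mm below the rail tops.
- frame_corner (a point): Top of the frame's outer corner at frame x = -117, y = +147, z = 24 mm.
- turn1 (a joint): Turn button, near long rail, left (+y) one; screw at frame x -99, y 50 mm. Radians: 0 = points straight in, +1.57 / -1.57 = along the rail, turned anticlockwise / clockwise from above; stops at 1.6; starts within 0.5 of 0; under 1 N at the nose turns it, and it stays. Flat metal finger, 10 mm wide, round nose 34 mm from the screw; underside 25, top 33 mm above the frame's underside (screw head 35); nose hangs 20 mm over the backing when it points in.
- turn2 (a joint): Turn button, near long rail, right (-y) one; screw at frame x -99, y -50 mm. Radians: 0 = points straight in, +1.57 / -1.57 = along the rail, turned anticlockwise / clockwise from above; stops at 1.6; starts within 0.5 of 0; under 1 N at the nose turns it, and it stays. Flat metal finger, 10 mm wide, round nose 34 mm from the screw; underside 25, top 33 mm above the frame's underside (screw head 35); nose hangs 20 mm over the backing when it points in.
- turn3 (a joint): Turn button, right (-y) short rail, middle; screw at frame x 0, y -129 mm. Radians: 0 = points straight in, +1.57 / -1.57 = along the rail, turned anticlockwise / clockwise from above; stops at 1.6; starts within 0.5 of 0; under 1 N at the nose turns it, and it stays. Flat metal finger, 10 mm wide, round nose 34 mm from the screw; underside 25, top 33 mm above the frame's underside (screw head 35); nose hangs 20 mm over the backing when it points in.
- turn4 (a joint): Turn button, far long rail, right (-y) one; screw at frame x 99, y -50 mm. Radians: 0 = points straight in, +1.57 / -1.57 = along the rail, turned anticlockwise / clockwise from above; stops at 1.6; starts within 0.5 of 0; under 1 N at the nose turns it, and it stays. Flat metal finger, 10 mm wide, round nose 34 mm from the screw; underside 25, top 33 mm above the frame's underside (screw head 35); nose hangs 20 mm over the backing when it points in.
- turn5 (a joint): Turn button, far long rail, left (+y) one; screw at frame x 99, y 50 mm. Radians: 0 = points straight in, +1.57 / -1.57 = along the rail, turned anticlockwise / clockwise from above; stops at 1.6; starts within 0.5 of 0; under 1 N at the nose turns it, and it stays. Flat metal finger, 10 mm wide, round nose 34 mm from the screw; underside 25, top 33 mm above the frame's underside (screw head 35); nose hangs 20 mm over the backing when it points in.
- turn6 (a joint): Turn button, left (+y) short rail, middle; screw at frame x 0, y 129 mm. Radians: 0 = points straight in, +1.57 / -1.57 = along the rail, turned anticlockwise / clockwise from above; stops at 1.6; starts within 0.5 of 0; under 1 N at the nose turns it, and it stays. Flat metal finger, 10 mm wide, round nose 34 mm from the screw; underside 25, top 33 mm above the frame's underside (screw head 35); nose hangs 20 mm over the backing when it points in.
- tin: Small round steel tin, 46 mm across, 30 mm high, standing on the backing board in the right (-y) half. Origin: centre of its underside.
- eraser: White eraser in a paper sleeve, 22 x 45 x 13 mm, lying on the backing board in the left (+y) half. Origin: centre of its underside.
- screwdriver: Screwdriver, 190 mm long, lying right of the mat.
- tape: Roll of paper tape lying flat left of the mat, 90 mm across, 22 mm high. Origin: centre of its underside.
- brush_jar: Blue ceramic jar with brushes, 76 mm across, 100 mm high (brushes to 200 mm), right of the mat. Origin: centre of its underside.
- paint_bottle: White paint bottle, 44 mm across, 110 mm high, left of the mat. Origin: centre of its underside.
- palette: White round mixing plate, 170 mm across, 16 mm high, right of the mat. Origin: centre of its underside.

How it is judged (in metres and radians):
At the end, for the whole second after the job is handed in: All six buttons are turned at least 1.15 rad from pointing straight in (within about 24 degrees of lying along the rail, or to the stop), all anticlockwise or all clockwise; the frame lies flat and still, within 30 mm of where it was (its corner within 40 mm) ((value of joint each of turn1, turn2, turn3, turn4, turn5, turn6 above 1.15 rad or value of joint each of turn1, turn2, turn3, turn4, turn5, turn6 below -1.15 rad) and distance of frame from where it was at the start of the episode below 0.03 m and distance of frame_corner from where it was at the start of the episode below 0.04 m and angle between frame's own z axis and vertical below 0.05 rad and linear speed of frame below 0.02 m/s); the robot touches nothing.
It fails at once if the frame is lifted or tipped (height (world z) of frame above 0.013 m or angle between frame's own z axis and vertical above 0.08 rad).
It fails at once if the frame is pushed out of place (30 mm; 40 mm at its corner) (distance of frame from where it was at the start of the episode above 0.03 m or distance of frame_corner from where it was at the start of the episode above 0.04 m).
It fails at once if the fingers bear on the frame or its buttons with more than 30 N (contact force between the fingers and frame above 30 N).
It fails at once if the tin or the eraser on the backing board is lifted, carried or knocked (45 mm) (distance of any of tin, eraser from where it was at the start of the episode above 0.045 m or height (world z) of any of tin, eraser above 0.03 m or angle between tin's own z axis and vertical above 0.3 rad).
It fails at once if something else on the table is moved (30 mm) or tipped (distance of any of screwdriver, tape, brush_jar, paint_bottle, palette from where it was at the start of the episode above 0.03 m or angle between any of brush_jar, paint_bottle's own z axis and vertical above 0.3 rad).
It also fails if it takes over 51 s, if anything falls off the work surface, if the arm or the gripper's body presses on something with over 40 N, if the wrist force passes 120 N, or if a joint passes its speed limit or range.

## Working session

There is one attempt and no reset: what is moved stays moved. The work goes in short steps, Python scripts to look and compute and a shell command to move; the robot and the scene stay as the last step left them, time stands still between calls to the robot, and variables do not carry over. Pictures are saved under pics/ and viewed, on a budget of 10 in all, crops included, one or two more only if the job needs it, and the job is handed in when it is done.

```bash
mkdir -p pics; cat > h.py <<'E'
import numpy as np,cv2
from plant import bot,capture,workorder
def shot(n,f):
    c=capture(n); cv2.imwrite(f'pics/{f}.png',c['image']); np.savez(f'pics/{f}.npz',**c); return c
def ray(c,uv,z):
    p=cv2.undistortPoints(np.array(uv,float).reshape(-1,1,2),c['mtx'],c['dist_coeffs']).reshape(-1,2)
    P=c['pose']; d=np.c_[p,np.ones(len(p))]@P[:3,:3].T; o=P[:3,3]
    return o+d*((z-o[2])/d[:,2])[:,None]
def proj(c,X):
    T=np.linalg.inv(c['pose']); r=cv2.Rodrigues(T[:3,:3])[0]
    return cv2.projectPoints(np.array(X,float).reshape(-1,1,3),r,T[:3,3],c['mtx'],c['dist_coeffs'])[0].reshape(-1,2)
E
python3 - <<'E'
from h import *
for n in('top','side'):
    c=shot(n,n+'0'); print(n,c['pose'].round(2).tolist(),c['mtx'][0,0])
print(bot.get_obs(),bot.tip_extent)
E
```

```text
top [[-0.0, -0.98, 0.19, 347.97], [-1.0, -0.0, -0.03, -5.9], [0.03, -0.19, -0.98, 1004.65], [0.0, 0.0, 0.0, 1.0]] 363.0506969096041
side [[-0.97, -0.13, 0.22, 228.48], [-0.25, 0.47, -0.85, 1123.24], [0.01, -0.87, -0.49, 733.74], [0.0, 0.0, 0.0, 1.0]] 483.7776837985938
{'time': 0.1, 'joint_positions': array([ 1.13700533e+00,  3.42655634e-01,  1.52490859e+00, -4.02792936e-05,
        1.27539807e+00, -1.46000533e-01]), 'dq': array([-0.00055507, -0.00035041, -0.00251313, -0.00199273,  0.00030166,
        0.00055425]), 'tau': array([ 1.99052760e-03, -4.32005489e+01, -2.44697446e+01,  7.17674894e-02,
        5.25837787e-02, -7.94115476e-05]), 'tool_pos': array([148.86496884, 503.11384672, 251.11759496]), 'tcp_rot': array([-1.68868115,  1.56942615, -1.97645985]), 'contact_force': array([-0.05300333,  0.08820893, -0.35030314]), 'moment': array([-0.02797327, -0.04840845, -0.00838179]), 'grip_width': 92.02958218560927} 25.0
```

View pics/top0.png

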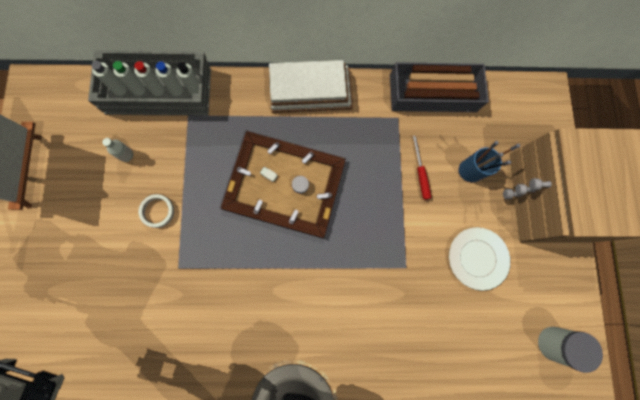

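View pics/side0.png

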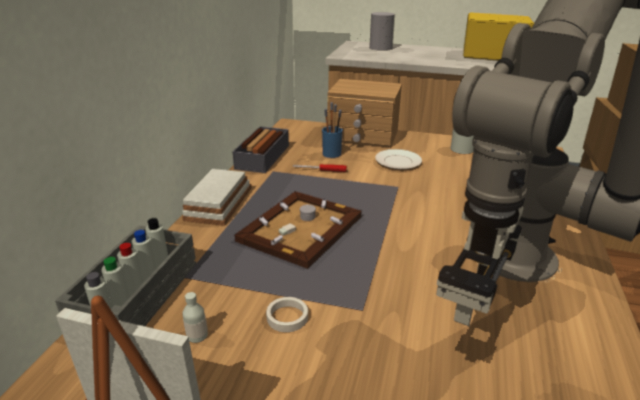

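The top view shows the frame at about (285,185), turned clockwise in the image, with six light buttons, the tin at (300,184) and the eraser at (269,174). The side view agrees. Next I'll measure the frame and buttons.

```bash
cat > meas.py <<'E'
from h import *
from scipy.optimize import least_squares
def frame(c):
    im=c['image']; hsv=cv2.cvtColor(im,cv2.COLOR_BGR2HSV)
    m=((hsv[...,2]<105)&(hsv[...,1]>90)).astype(np.uint8)
    m[:, :205]=0;m[:,370:]=0;m[:120]=0;m[250:]=0
    m=cv2.morphologyEx(m,cv2.MORPH_CLOSE,np.ones((3,3)))
    k=max(cv2.findContours(m,cv2.RETR_EXTERNAL,cv2.CHAIN_APPROX_NONE)[0],key=cv2.contourArea)
    X=ray(c,cv2.convexHull(k).reshape(-1,2),27)[:,:2]
    return cv2.minAreaRect(X.astype(np.float32)), k
if __name__=='__main__':
    import sys
    c=shot('top',sys.argv[1]); r,k=frame(c); print(r)
    (cx,cy),(w,h),a=r; 
    # board rectangle: brown interior, at z=17
    a=np.deg2rad(a if w<h else a-90)
    a=(a+np.pi/2)%np.pi-np.pi/2
    print('yaw',a)
    R=np.array([[np.cos(a),-np.sin(a)],[np.sin(a),np.cos(a)]]); t=np.array([cx,cy])
    hsv=cv2.cvtColor(c['image'],cv2.COLOR_BGR2HSV)
    b=((hsv[...,1]<75)&(hsv[...,2]>110)).astype(np.uint8)
    s=[(-99,50),(-99,-50),(0,-129),(99,-50),(99,50),(0,129)]; inn=[0,0,np.pi/2,np.pi,np.pi,-np.pi/2]
    n,l,st,ce=cv2.connectedComponentsWithStats(b)
    for i in range(1,n):
        if st[i,4]<15: continue
        ys,xs=np.where(l==i); P=(ray(c,np.c_[xs,ys],36)[:,:2]-t)@R
        q=P.mean(0)
        if abs(q[0])>130 or abs(q[1])>160: continue
        d=[np.hypot(*(q-p)) for p in s]; j=int(np.argmin(d))
        print('blob',q.round(1),st[i,4],'turn',j+1,'d',round(d[j],1),'ang',round((np.arctan2(*(q-s[j])[::-1])-inn[j]+np.pi)%(2*np.pi)-np.pi,2), 'z27', ((ray(c,[ce[i]],29)[0,:2]-t)@R).round(1))
    v=c['image'].copy()
    f=lambda L,z:proj(c,np.c_[np.array(L)@R.T+t,np.full(len(L),z)])
    big=cv2.resize(v[115:255,205:365],None,fx=5,fy=5,interpolation=cv2.INTER_CUBIC)
    T=lambda p:((p-[205,115])*5+2).astype(np.int32)
    cv2.polylines(big,[T(f([(-117,-147),(117,-147),(117,147),(-117,147)],27))],1,(0,255,0),1)
    cv2.polylines(big,[T(f([(-85,-115),(85,-115),(85,115),(-85,115)],27))],1,(255,255,0),1)
    for p in T(f(s,38)): cv2.circle(big,tuple(map(int,p)),3,(0,0,255),-1)
    cv2.imwrite(f'pics/{sys.argv[1]}z.png',big)
E
python3 meas.py top1
```

```text
((582.3368530273438, 25.589736938476562), (292.0057067871094, 232.22085571289062), 74.01657104492188)
yaw -0.27896346102471004
blob [83.6 58.5] 59 turn 5 d 17.6 ang -0.51 z27 [85.7 59.7]
blob [ 84.2 -40.6] 60 turn 4 d 17.5 ang -0.56 z27 [ 86.4 -40.2]
blob [10.7 47.6] 150 turn 6 d 82.1 ang 0.13 z27 [12.3 48.6]
blob [ -1.3 112. ] 64 turn 6 d 17.0 ang -0.08 z27 [  0.2 113.5]
blob [  8.  -43.8] 231 turn 3 d 85.6 ang -0.09 z27 [  9.5 -43.4]
blob [  -6.  -112.4] 58 turn 3 d 17.7 ang 0.35 z27 [  -4.5 -112.5]
blob [-80.8  48.2] 67 turn 1 d 18.3 ang -0.1 z27 [-79.9  49.3]
blob [-81.7 -51.7] 64 turn 2 d 17.4 ang -0.1 z27 [-80.8 -51.4]
```

View pics/top1z.png

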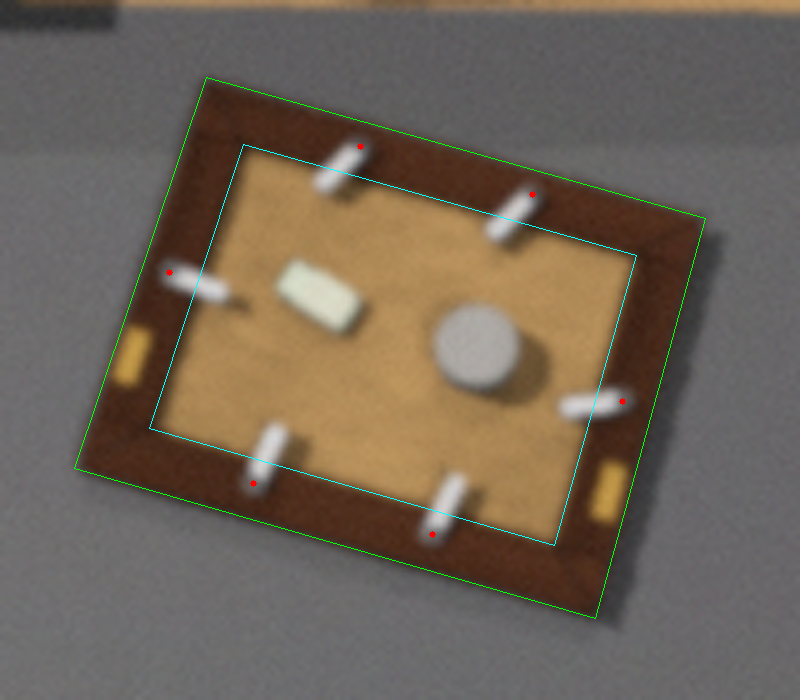

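The overlay fits well: the frame centre is (582.3, 25.6), yaw -0.279, and the screw dots sit on the screws. Buttons 4 and 5 already lean clockwise, so I'll turn all six clockwise. With the fingers shut and the tips skimming 4 mm above the rail tops, the loop goes near rail toward -y, right rail, far rail, then left rail.

```bash
cat > nav.py <<'E'
import sys
from h import *
from scipy.spatial.transform import Rotation as Ro
a=-0.279; c0=np.array([582.3,25.6])
# nav.py o  x y tipz [x y tipz...]: o = angle of tool y axis rel. to frame y (deg)
o=bot.get_obs(); R=Ro.from_euler('xyz',o['tcp_rot']).as_matrix(); p=o['tool_pos']
F=np.array([[np.cos(a),-np.sin(a)],[np.sin(a),np.cos(a)]])
print('t',round(o['time'],2),'frame pos',(F.T@(p[:2]-c0)).round(1),'tip z',round(p[2]-25,1),'f',o['contact_force'].round(1),'w',round(o['grip_width'],1))
v=list(map(float,sys.argv[1:]))
if v:
    th=np.deg2rad(v[0])+a+np.pi/2
    y=np.array([np.cos(th),np.sin(th),0]); x=np.array([0,0,-1.])
    G=np.c_[x,y,np.cross(x,y)]
    rv=Ro.from_matrix(R.T@G).as_rotvec(degrees=True); print('rot (tool)',rv.round(2))
    q=p
    for w in np.reshape(v[1:],(-1,3)):
        W=np.r_[c0+F@w[:2],w[2]+25]
        print('to',w,'lin cm in current axes',(R.T@(W-q)/10).round(2),'in target axes',(G.T@(W-q)/10).round(2)); q=W
E
for k in 0 180 90 -90; do echo == $k; python3 nav.py $k -78 90 90; done; python3 -c "
from h import *
print(bot.get_obs()['joint_positions'])"
```

```text
== 0
t 0.15 frame pos [-548.2  339.7] tip z 226.2 f [-0.6  0.1  0.3] w 91.8
rot (tool) [-0.5  -0.01  0.07]
to [-78.  90.  90.] lin cm in current axes [ 13.64 -24.54  47.24] in target axes [ 13.62 -24.97  47.02]
== 180
t 0.15 frame pos [-548.2  339.7] tip z 226.2 f [-0.6  0.1  0.3] w 91.8
rot (tool) [1.795e+02 1.000e-01 2.000e-02]
to [-78.  90.  90.] lin cm in current axes [ 13.64 -24.54  47.24] in target axes [ 13.62  24.97 -47.02]
== 90
t 0.15 frame pos [-548.2  339.7] tip z 226.2 f [-0.6  0.1  0.3] w 91.8
rot (tool) [-9.05e+01 -6.00e-02  4.00e-02]
to [-78.  90.  90.] lin cm in current axes [ 13.64 -24.54  47.24] in target axes [ 13.62 -47.02 -24.97]
== -90
t 0.15 frame pos [-548.2  339.7] tip z 226.2 f [-0.6  0.1  0.3] w 91.8
rot (tool) [8.95e+01 4.00e-02 6.00e-02]
to [-78.  90.  90.] lin cm in current axes [ 13.64 -24.54  47.24] in target axes [13.62 47.02 24.97]
[ 1.13697410e+00  3.42566771e-01  1.52476547e+00  6.07684013e-06
  1.27541359e+00 -1.46016747e-01]
```

```bash
R='{"linear":[0,-1.7,3.2],"delta_rot":[-0.1,0,0],"fingers":0}'
python3 -m crank '[{"linear":[0,-1.7,3.2],"delta_rot":[-0.1,0,0],"fingers":0},{"linear":[0,-1.7,3.2],"delta_rot":[-0.1,0,0],"fingers":0},{"linear":[0,-1.7,3.2],"delta_rot":[-0.1,0,0],"fingers":0},{"linear":[0,-1.7,3.2],"delta_rot":[-0.1,0,0],"fingers":0},{"linear":[0,-1.7,3.2],"delta_rot":[-0.1,0,0],"fingers":0}]'
python3 -m crank '[{"linear":[0,-1.7,3.2],"delta_rot":[0,0,0],"fingers":0},{"linear":[0,-1.7,3.2],"delta_rot":[0,0,0],"fingers":0},{"linear":[0,-1.7,3.2],"delta_rot":[0,0,0],"fingers":0},{"linear":[0,-1.7,3.2],"delta_rot":[0,0,0],"fingers":0},{"linear":[0,-1.7,3.2],"delta_rot":[0,0,0],"fingers":0}]'
python3 nav.py 0 -78 90 90
```

```text
time: 0.65
tool_pos: [279.4, 375.8, 251.6]
tcp_rot: [-2.159, 1.571, -2.438]
contact_force: [-0.0, -0.0, -0.2]
grip_width: 56.4
time: 1.15
tool_pos: [409.9, 249.9, 251.6]
tcp_rot: [-3.024, 1.57, 2.98]
contact_force: [-0.0, 0.5, -0.8]
grip_width: 16.3
t 1.15 frame pos [-227.5  168.2] tip z 226.6 f [-0.   0.5 -0.8] w 16.3
rot (tool) [-0.01 -0.02  0.  ]
to [-78.  90.  90.] lin cm in current axes [13.65 -7.81 14.96] in target axes [13.66 -7.82 14.95]
```

```bash
python3 -m crank '[{"linear":[2.7,-1.6,3],"delta_rot":[0,0,0],"fingers":0},{"linear":[2.7,-1.6,3],"delta_rot":[0,0,0],"fingers":0},{"linear":[2.7,-1.6,3],"delta_rot":[0,0,0],"fingers":0},{"linear":[2.7,-1.5,3],"delta_rot":[0,0,0],"fingers":0},{"linear":[2.8,-1.5,3],"delta_rot":[0,0,0],"fingers":0}]'
python3 -m crank '[{"linear":[0,0,0],"delta_rot":[0,0,0],"fingers":0},{"linear":[0,0,0],"delta_rot":[0,0,0],"fingers":0},{"linear":[0,0,0],"delta_rot":[0,0,0],"fingers":0},{"linear":[0,0,0],"delta_rot":[0,0,0],"fingers":0},{"linear":[0,0,0],"delta_rot":[0,0,0],"fingers":0}]'
python3 nav.py 0 -78 90 31.5
python3 - <<'E'
from h import *
c=shot('side','s2'); cv2.imwrite('pics/s2z.png',cv2.resize(c['image'][50:290,200:440],None,fx=2.5,fy=2.5))
o=bot.get_obs()['tool_pos']; print((proj(c,[o-[0,0,25]])-[200,50])*2.5)
E
```

```text
time: 1.65
tool_pos: [532.7, 133.8, 114.6]
tcp_rot: [1.344, 1.571, 1.065]
contact_force: [0.8, 0.4, -0.5]
grip_width: 0.5
time: 2.15
tool_pos: [531.7, 135.7, 116.8]
tcp_rot: [0.461, 1.569, 0.183]
contact_force: [-0.4, 0.1, 0.4]
grip_width: 0.4
t 2.15 frame pos [-78.9  91.9] tip z 91.8 f [-0.4  0.1  0.4] w 0.4
rot (tool) [ 0.07  0.09 -0.05]
to [-78.   90.   31.5] lin cm in current axes [ 6.03 -0.2   0.08] in target axes [ 6.03 -0.19  0.09]
[[265.76071756 435.53566275]]
```

View pics/s2z.png

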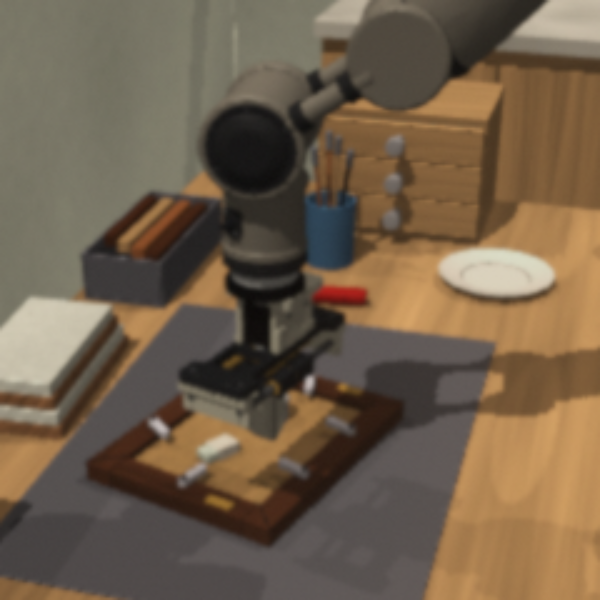

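The side view shows the shut fingertips at about (270,435), matching the projected tip point (266,436). The near left corner of the frame is clear, so I'll go down.

```bash
python3 -m crank '[{"linear":[2,-0.1,0],"delta_rot":[0,0,0],"fingers":0},{"linear":[2,0,0],"delta_rot":[0,0,0],"fingers":0},{"linear":[1,0,0],"delta_rot":[0,0,0],"fingers":0},{"linear":[0.5,0,0],"delta_rot":[0,0,0],"fingers":0},{"linear":[0,0,0],"delta_rot":[0,0,0],"fingers":0}]'
python3 nav.py 0 -80 90 31.5 -80 -80 31.5
```

```text
time: 2.7
tool_pos: [531.5, 134.1, 60.6]
tcp_rot: [-2.985, 1.57, 3.02]
contact_force: [0.4, -0.0, -0.5]
grip_width: 0.3
t 2.7 frame pos [-78.7  90.3] tip z 35.6 f [ 0.4 -0.  -0.5] w 0.3
rot (tool) [ 0.01 -0.02  0.  ]
to [-80.   90.   31.5] lin cm in current axes [ 0.41 -0.03 -0.13] in target axes [ 0.41 -0.03 -0.13]
to [-80.  -80.   31.5] lin cm in current axes [  0. -17.  -0.] in target axes [  0. -17.   0.]
```

```bash
python3 -m crank '[{"linear":[0.4,0,-0.2],"delta_rot":[0,0,0],"fingers":0},{"linear":[0,-1,0],"delta_rot":[0,0,0],"fingers":0},{"linear":[0,-1,0],"delta_rot":[0,0,0],"fingers":0},{"linear":[0,-1,0],"delta_rot":[0,0,0],"fingers":0},{"linear":[0,-1,0],"delta_rot":[0,0,0],"fingers":0}]'
python3 -m crank '[{"linear":[0,-1,0],"delta_rot":[0,0,0],"fingers":0},{"linear":[0,-1,0],"delta_rot":[0,0,0],"fingers":0},{"linear":[0,-1,0],"delta_rot":[0,0,0],"fingers":0},{"linear":[0,-1,0],"delta_rot":[0,0,0],"fingers":0},{"linear":[0,0,0],"delta_rot":[0,0,0],"fingers":0}]'
python3 nav.py 0 -80.5 -80 31.5
python3 - <<'E'
from h import *
c=shot('side','s3'); cv2.imwrite('pics/s3z.png',cv2.resize(c['image'][150:290,220:380],None,fx=4,fy=4,interpolation=cv2.INTER_CUBIC))
E
```

```text
time: 3.2
tool_pos: [519.4, 95.4, 57.4]
tcp_rot: [0.601, 1.568, 0.321]
contact_force: [2.0, 2.4, 2.0]
grip_width: 0.8
time: 3.7
tool_pos: [506.9, 56.3, 56.5]
tcp_rot: [-2.761, 1.57, -3.041]
contact_force: [0.5, 1.1, 0.9]
grip_width: 0.5
t 3.7 frame pos [-80.9   8.8] tip z 31.5 f [0.5 1.1 0.9] w 0.5
rot (tool) [-0.08 -0.06  0.03]
to [-80.5 -80.   31.5] lin cm in current axes [ 0.01 -8.88  0.05] in target axes [ 0.   -8.88  0.04]
```

View pics/s3z.png

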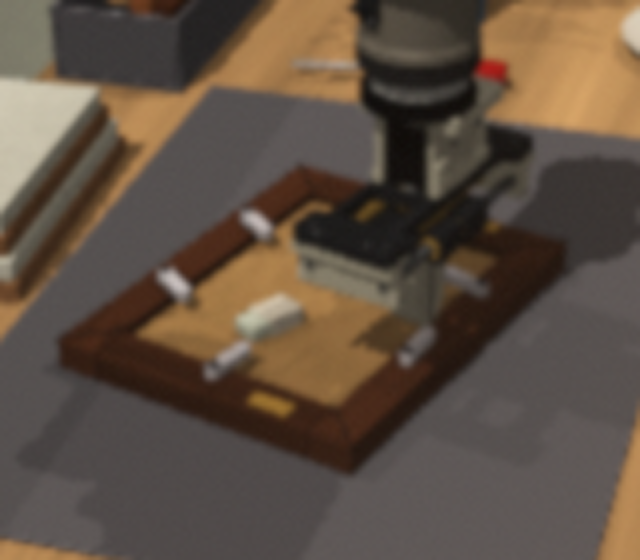

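Button 1, at (418,345) in the crop, now lies along the rail pointing in the -y direction, and forces are around 2 N. I'll carry on past button 2, then turn the wrist in the corner.

```bash
python3 -m crank '[{"linear":[0,-1,0],"delta_rot":[0,0,0],"fingers":0},{"linear":[0,-1,0],"delta_rot":[0,0,0],"fingers":0},{"linear":[0,-1,0],"delta_rot":[0,0,0],"fingers":0},{"linear":[0,-1,0],"delta_rot":[0,0,0],"fingers":0},{"linear":[0,-1,0],"delta_rot":[0,0,0],"fingers":0}]'
python3 -m crank '[{"linear":[0,-1,0],"delta_rot":[0,0,0],"fingers":0},{"linear":[0,-1,0],"delta_rot":[0,0,0],"fingers":0},{"linear":[0,-1,0],"delta_rot":[0,0,0],"fingers":0},{"linear":[0,-1,0],"delta_rot":[0,0,0],"fingers":0},{"linear":[0,0,0],"delta_rot":[0,0,0],"fingers":0}]'
python3 nav.py -90 -62 -107 31.5
```

```text
time: 4.25
tool_pos: [493.8, 8.7, 56.8]
tcp_rot: [0.844, 1.57, 0.565]
contact_force: [4.4, 4.7, 0.5]
grip_width: 0.9
time: 4.75
tool_pos: [482.2, -30.2, 56.6]
tcp_rot: [-2.763, 1.57, -3.043]
contact_force: [0.6, -0.0, 0.2]
grip_width: 0.2
t 4.75 frame pos [-80.9 -81.2] tip z 31.6 f [ 0.6 -0.   0.2] w 0.2
rot (tool) [ 8.992e+01 -2.000e-02  5.000e-02]
to [ -62.  -107.    31.5] lin cm in current axes [ 0.01 -2.58  1.89] in target axes [0.01 1.89 2.58]
```

```bash
python3 -m crank '[{"linear":[0,-0.9,0.7],"delta_rot":[0,0,0],"fingers":0},{"linear":[0,-0.9,0.6],"delta_rot":[0,0,0],"fingers":0},{"linear":[0,-0.8,0.6],"delta_rot":[0,0,0],"fingers":0},{"linear":[0,0,0],"delta_rot":[7,0,0],"fingers":0},{"linear":[0,0,0],"delta_rot":[7,0,0],"fingers":0}]'
python3 -m crank '[{"linear":[0,0,0],"delta_rot":[8,0,0],"fingers":0},{"linear":[0,0,0],"delta_rot":[8,0,0],"fingers":0},{"linear":[0,0,0],"delta_rot":[8,0,0],"fingers":0},{"linear":[0,0,0],"delta_rot":[8,0,0],"fingers":0},{"linear":[0,0,0],"delta_rot":[8,0,0],"fingers":0}]'
python3 -m crank '[{"linear":[0,0,0],"delta_rot":[8,0,0],"fingers":0},{"linear":[0,0,0],"delta_rot":[8,0,0],"fingers":0},{"linear":[0,0,0],"delta_rot":[8,0,0],"fingers":0},{"linear":[0,0,0],"delta_rot":[8,0,0],"fingers":0},{"linear":[0,0,0],"delta_rot":[4,0,0],"fingers":0}]'
python3 nav.py -90 -62 -110 31.5 35 -110 31.5
```

```text
time: 5.25
tool_pos: [494.3, -60.0, 56.6]
tcp_rot: [0.993, 1.571, 0.464]
contact_force: [-0.3, -0.7, 0.5]
grip_width: 0.1
time: 5.75
tool_pos: [494.3, -59.7, 56.6]
tcp_rot: [1.634, 1.571, 0.406]
contact_force: [0.3, -0.4, -0.7]
grip_width: 0.1
time: 6.25
tool_pos: [494.3, -59.7, 56.6]
tcp_rot: [2.042, 1.571, 0.187]
contact_force: [-0.6, -0.4, 0.4]
grip_width: 0.7
t 6.25 frame pos [ -61.1 -106.3] tip z 31.6 f [-0.6 -0.4  0.4] w 0.7
rot (tool) [-0.29 -0.   -0.01]
to [ -62.  -110.    31.5] lin cm in current axes [ 0.01 -0.09  0.37] in target axes [ 0.01 -0.09  0.37]
to [  35.  -110.    31.5] lin cm in current axes [ 0.    9.7  -0.05] in target axes [ 0.   9.7 -0. ]
```

```bash
python3 -m crank '[{"linear":[0,0,0.4],"delta_rot":[0,0,0],"fingers":0},{"linear":[0,1,0],"delta_rot":[0,0,0],"fingers":0},{"linear":[0,1,0],"delta_rot":[0,0,0],"fingers":0},{"linear":[0,1,0],"delta_rot":[0,0,0],"fingers":0},{"linear":[0,1,0],"delta_rot":[0,0,0],"fingers":0}]'
python3 -m crank '[{"linear":[0,1,0],"delta_rot":[0,0,0],"fingers":0},{"linear":[0,1,0],"delta_rot":[0,0,0],"fingers":0},{"linear":[0,1,0],"delta_rot":[0,0,0],"fingers":0},{"linear":[0,1,0],"delta_rot":[0,0,0],"fingers":0},{"linear":[0,1,0],"delta_rot":[0,0,0],"fingers":0}]'
python3 -m crank '[{"linear":[0,1,0],"delta_rot":[0,0,0],"fingers":0},{"linear":[0,1,0],"delta_rot":[0,0,0],"fingers":0},{"linear":[0,1,0],"delta_rot":[0,0,0],"fingers":0},{"linear":[0,0,0],"delta_rot":[0,0,0],"fingers":0},{"linear":[0,0,0],"delta_rot":[0,0,0],"fingers":0}]'
python3 nav.py 0 60 -104 31.5
python3 meas.py top4 | head -2
```

```text
time: 6.75
tool_pos: [532.3, -74.3, 56.7]
tcp_rot: [-2.937, 1.571, 1.496]
contact_force: [-1.2, 3.0, 1.8]
grip_width: 0.6
time: 7.25
tool_pos: [580.5, -88.3, 56.7]
tcp_rot: [1.465, 1.57, -0.385]
contact_force: [1.0, -0.7, 1.0]
grip_width: 0.5
time: 7.75
tool_pos: [608.3, -96.3, 56.5]
tcp_rot: [0.623, 1.571, -1.227]
contact_force: [-0.2, 0.1, 0.5]
grip_width: 0.4
t 7.75 frame pos [  58.6 -110. ] tip z 31.5 f [-0.2  0.1  0.5] w 0.4
rot (tool) [-9.001e+01  1.000e-02  0.000e+00]
to [  60.  -104.    31.5] lin cm in current axes [-0.    0.14 -0.6 ] in target axes [-0.    0.6   0.14]
((612.943359375, 86.11559295654297), (157.07049560546875, 207.9571990966797), 73.81706237792969)
yaw 1.2883507826449079
```

View pics/top4z.png

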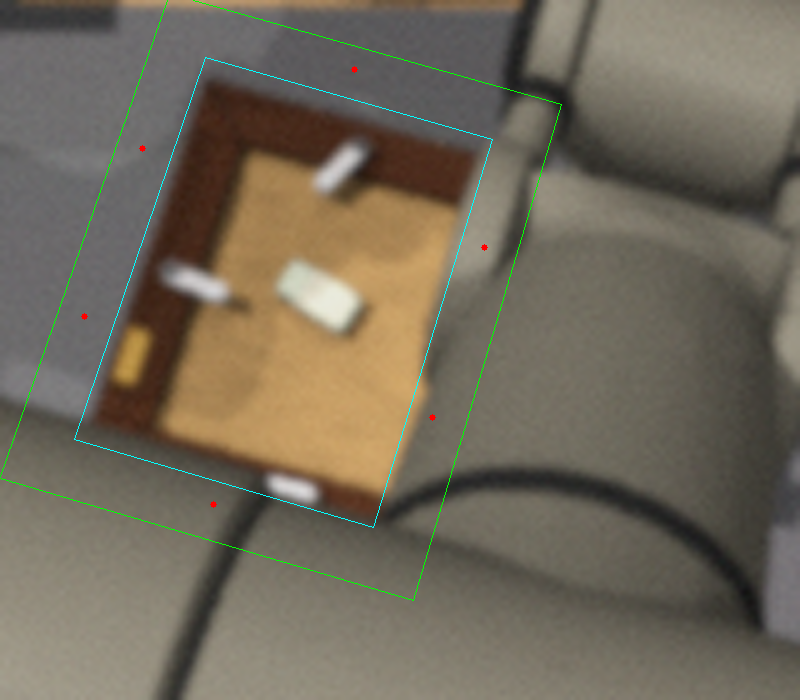

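The arm hides half the frame, so the overlay fit means nothing in this picture. The far-left corner of the frame is still at about (206,80) and button 1 lies along the rail at (293,488). On to the far rail.

```bash
python3 -m crank '[{"linear":[0,0,-0.5],"delta_rot":[0,0,0],"fingers":0},{"linear":[0,0,0],"delta_rot":[-6,0,0],"fingers":0},{"linear":[0,0,0],"delta_rot":[-8,0,0],"fingers":0},{"linear":[0,0,0],"delta_rot":[-8,0,0],"fingers":0},{"linear":[0,0,0],"delta_rot":[-8,0,0],"fingers":0}]'
python3 -m crank '[{"linear":[0,0,0],"delta_rot":[-8,0,0],"fingers":0},{"linear":[0,0,0],"delta_rot":[-8,0,0],"fingers":0},{"linear":[0,0,0],"delta_rot":[-8,0,0],"fingers":0},{"linear":[0,0,0],"delta_rot":[-8,0,0],"fingers":0},{"linear":[0,0,0],"delta_rot":[-8,0,0],"fingers":0}]'
python3 -m crank '[{"linear":[0,0,0],"delta_rot":[-8,0,0],"fingers":0},{"linear":[0,0,0],"delta_rot":[-8,0,0],"fingers":0},{"linear":[0,0,0],"delta_rot":[-4,0,0],"fingers":0},{"linear":[0,0,0],"delta_rot":[0,0,0],"fingers":0},{"linear":[0,0,0],"delta_rot":[0,0,0],"fingers":0}]'
python3 nav.py 0 80.5 -104 31.5 80.5 82 31.5
```

```text
time: 8.3
tool_pos: [609.4, -90.8, 56.8]
tcp_rot: [2.769, 1.571, 1.449]
contact_force: [0.1, 0.1, 0.2]
grip_width: 0.3
time: 8.8
tool_pos: [609.4, -90.8, 56.8]
tcp_rot: [2.379, 1.571, 1.757]
contact_force: [0.9, 0.8, 0.3]
grip_width: 0.4
time: 9.3
tool_pos: [609.5, -91.0, 56.8]
tcp_rot: [1.288, 1.571, 1.007]
contact_force: [0.5, 0.7, 0.3]
grip_width: 0.5
t 9.3 frame pos [  58.2 -104.6] tip z 31.8 f [0.5 0.7 0.3] w 0.5
rot (tool) [-0.11  0.   -0.01]
to [  80.5 -104.    31.5] lin cm in current axes [0.03 0.06 2.23] in target axes [0.03 0.06 2.23]
to [80.5 82.  31.5] lin cm in current axes [ 0.   18.6  -0.04] in target axes [ 0.  18.6  0. ]
```

```bash
python3 -m crank '[{"linear":[0,0,1.1],"delta_rot":[0,0,0],"fingers":0},{"linear":[0,0,1.1],"delta_rot":[0,0,0],"fingers":0},{"linear":[0,1,0],"delta_rot":[0,0,0],"fingers":0},{"linear":[0,1,0],"delta_rot":[0,0,0],"fingers":0},{"linear":[0,1,0],"delta_rot":[0,0,0],"fingers":0}]'
python3 -m crank '[{"linear":[0,1,0],"delta_rot":[0,0,0],"fingers":0},{"linear":[0,1,0],"delta_rot":[0,0,0],"fingers":0},{"linear":[0,1,0],"delta_rot":[0,0,0],"fingers":0},{"linear":[0,1,0],"delta_rot":[0,0,0],"fingers":0},{"linear":[0,1,0],"delta_rot":[0,0,0],"fingers":0}]'
python3 -m crank '[{"linear":[0,1,0],"delta_rot":[0,0,0],"fingers":0},{"linear":[0,1,0],"delta_rot":[0,0,0],"fingers":0},{"linear":[0,1,0],"delta_rot":[0,0,0],"fingers":0},{"linear":[0,1,0],"delta_rot":[0,0,0],"fingers":0},{"linear":[0,1,0],"delta_rot":[0,0,0],"fingers":0}]'
python3 -m crank '[{"linear":[0,1,0],"delta_rot":[0,0,0],"fingers":0},{"linear":[0,1,0],"delta_rot":[0,0,0],"fingers":0},{"linear":[0,1,0],"delta_rot":[0,0,0],"fingers":0},{"linear":[0,1,0],"delta_rot":[0,0,0],"fingers":0},{"linear":[0,1,0],"delta_rot":[0,0,0],"fingers":0}]'
python3 -m crank '[{"linear":[0,0.8,0],"delta_rot":[0,0,0],"fingers":0},{"linear":[0,0,0],"delta_rot":[0,0,0],"fingers":0},{"linear":[0,0,0],"delta_rot":[0,0,0],"fingers":0},{"linear":[0,0,0],"delta_rot":[0,0,0],"fingers":0},{"linear":[0,0,0],"delta_rot":[0,0,0],"fingers":0}]'
python3 nav.py -90 62 106 31.5
```

```text
time: 9.8
tool_pos: [638.6, -67.1, 56.6]
tcp_rot: [2.886, 1.57, 2.607]
contact_force: [-0.4, 0.4, 0.2]
grip_width: 0.1
time: 10.3
tool_pos: [652.8, -19.4, 56.6]
tcp_rot: [2.469, 1.57, 2.19]
contact_force: [-0.6, -1.0, 0.1]
grip_width: 0.3
time: 10.8
tool_pos: [666.8, 28.5, 56.7]
tcp_rot: [1.061, 1.571, 0.782]
contact_force: [1.0, -0.4, -0.5]
grip_width: 0.6
time: 11.3
tool_pos: [680.4, 76.7, 56.6]
tcp_rot: [2.103, 1.57, 1.824]
contact_force: [-0.6, -0.5, 0.1]
grip_width: 0.0
time: 11.8
tool_pos: [682.4, 83.0, 56.7]
tcp_rot: [2.525, 1.571, 2.245]
contact_force: [-1.2, 1.4, -0.1]
grip_width: 0.6
t 11.8 frame pos [80.4 82.8] tip z 31.7 f [-1.2  1.4 -0.1] w 0.6
rot (tool) [ 8.996e+01 -2.000e-02  0.000e+00]
to [ 62.  106.   31.5] lin cm in current axes [ 0.02  2.32 -1.84] in target axes [ 0.02 -1.84 -2.32]
```

```bash
python3 -m crank '[{"linear":[0,0.8,-0.6],"delta_rot":[0,0,0],"fingers":0},{"linear":[0,0.8,-0.6],"delta_rot":[0,0,0],"fingers":0},{"linear":[0,0.7,-0.6],"delta_rot":[0,0,0],"fingers":0},{"linear":[0,0,0],"delta_rot":[7,0,0],"fingers":0},{"linear":[0,0,0],"delta_rot":[7,0,0],"fingers":0}]'
python3 -m crank '[{"linear":[0,0,0],"delta_rot":[8,0,0],"fingers":0},{"linear":[0,0,0],"delta_rot":[8,0,0],"fingers":0},{"linear":[0,0,0],"delta_rot":[8,0,0],"fingers":0},{"linear":[0,0,0],"delta_rot":[8,0,0],"fingers":0},{"linear":[0,0,0],"delta_rot":[8,0,0],"fingers":0}]'
python3 -m crank '[{"linear":[0,0,0],"delta_rot":[8,0,0],"fingers":0},{"linear":[0,0,0],"delta_rot":[8,0,0],"fingers":0},{"linear":[0,0,0],"delta_rot":[8,0,0],"fingers":0},{"linear":[0,0,0],"delta_rot":[8,0,0],"fingers":0},{"linear":[0,0,0],"delta_rot":[4,0,0],"fingers":0}]'
python3 nav.py -90 62 110 31.5 -45 110 31.5
```

```text
time: 12.3
tool_pos: [671.1, 111.8, 56.8]
tcp_rot: [1.867, 1.571, 1.34]
contact_force: [-0.7, -0.1, 0.4]
grip_width: 0.6
time: 12.8
tool_pos: [671.2, 111.4, 56.8]
tcp_rot: [2.165, 1.571, 0.939]
contact_force: [0.2, -0.3, 0.8]
grip_width: 0.1
time: 13.3
tool_pos: [671.2, 111.4, 56.8]
tcp_rot: [2.579, 1.571, 0.725]
contact_force: [-1.0, 0.3, -0.2]
grip_width: 0.4
t 13.3 frame pos [ 61.9 106.9] tip z 31.8 f [-1.   0.3 -0.2] w 0.4
rot (tool) [-0.24 -0.01 -0.  ]
to [ 62.  110.   31.5] lin cm in current axes [ 0.03  0.01 -0.31] in target axes [ 0.03  0.01 -0.31]
to [-45.  110.   31.5] lin cm in current axes [ -0.   -10.7    0.04] in target axes [  0.  -10.7   0. ]
```

```bash
python3 -m crank '[{"linear":[0,0,-0.3],"delta_rot":[0,0,0],"fingers":0},{"linear":[0,-1,0],"delta_rot":[0,0,0],"fingers":0},{"linear":[0,-1,0],"delta_rot":[0,0,0],"fingers":0},{"linear":[0,-1,0],"delta_rot":[0,0,0],"fingers":0},{"linear":[0,-1,0],"delta_rot":[0,0,0],"fingers":0}]'
python3 -m crank '[{"linear":[0,-1,0],"delta_rot":[0,0,0],"fingers":0},{"linear":[0,-1,0],"delta_rot":[0,0,0],"fingers":0},{"linear":[0,-1,0],"delta_rot":[0,0,0],"fingers":0},{"linear":[0,-1,0],"delta_rot":[0,0,0],"fingers":0},{"linear":[0,-1,0],"delta_rot":[0,0,0],"fingers":0}]'
python3 -m crank '[{"linear":[0,-1,0],"delta_rot":[0,0,0],"fingers":0},{"linear":[0,0,-0.1],"delta_rot":[0,0,0],"fingers":0},{"linear":[-2,0,0.5],"delta_rot":[0,0,0],"fingers":0},{"linear":[-4,0,0],"delta_rot":[0,0,0],"fingers":0},{"linear":[-4,0,0],"delta_rot":[0,0,0],"fingers":0}]'
python3 nav.py 0 -300 250 200
```

```text
time: 13.8
tool_pos: [633.3, 125.2, 56.8]
tcp_rot: [2.915, 1.571, 1.068]
contact_force: [-0.2, 0.4, -0.4]
grip_width: 0.2
time: 14.3
tool_pos: [584.6, 138.4, 56.6]
tcp_rot: [-1.459, 1.57, 2.974]
contact_force: [-0.4, -0.2, -0.0]
grip_width: 0.2
time: 14.8
tool_pos: [574.7, 137.0, 157.2]
tcp_rot: [-1.308, 1.569, 3.125]
contact_force: [-0.0, -0.8, 0.4]
grip_width: 0.5
t 14.8 frame pos [-38. 105.] tip z 132.2 f [-0.  -0.8  0.4] w 0.5
rot (tool) [-9.001e+01 -6.000e-02  1.100e-01]
to [-300.  250.  200.] lin cm in current axes [ -6.73 -26.22 -14.49] in target axes [ -6.78  14.5  -26.2 ]
```

```bash
python3 -m crank '[{"linear":[-1.4,-2.7,-1.5],"delta_rot":[0,0,0],"fingers":0},{"linear":[-1.4,-2.7,-1.5],"delta_rot":[0,0,0],"fingers":0},{"linear":[-1.4,-2.7,-1.5],"delta_rot":[0,0,0],"fingers":0},{"linear":[-1.4,-2.7,-1.5],"delta_rot":[0,0,0],"fingers":0},{"linear":[-1.4,-2.7,-1.5],"delta_rot":[0,0,0],"fingers":0}]'
python3 -m crank '[{"linear":[0,-3,-1.8],"delta_rot":[0,0,0],"fingers":0},{"linear":[0,-3,-1.8],"delta_rot":[0,0,0],"fingers":0},{"linear":[0,-3,-1.8],"delta_rot":[0,0,0],"fingers":0},{"linear":[0,-3,-1.8],"delta_rot":[0,0,0],"fingers":0},{"linear":[0,-3,-1.8],"delta_rot":[0,0,0],"fingers":0}]'
python3 -m crank '[{"linear":[0,-3,-2.5],"delta_rot":[0,0,0],"fingers":0},{"linear":[0,-3,-2.5],"delta_rot":[0,0,0],"fingers":0},{"linear":[0,-3,-2.5],"delta_rot":[0,0,0],"fingers":0},{"linear":[0,-3,-2.5],"delta_rot":[0,0,0],"fingers":0},{"linear":[0,0,0],"delta_rot":[0,0,0],"fingers":0}]'
python3 meas.py top5
```

```text
time: 15.3
tool_pos: [465.1, 247.2, 227.4]
tcp_rot: [2.983, 1.57, 1.133]
contact_force: [-0.0, 0.5, 0.4]
grip_width: 0.4
time: 15.8
tool_pos: [345.6, 375.2, 226.9]
tcp_rot: [2.878, 1.57, 1.028]
contact_force: [0.5, 0.7, 0.5]
grip_width: 0.1
time: 16.3
tool_pos: [256.0, 506.5, 226.5]
tcp_rot: [-2.441, 1.569, 1.997]
contact_force: [-0.3, 0.1, 0.0]
grip_width: 0.3
((582.109130859375, 25.309768676757812), (291.60321044921875, 232.09548950195312), 74.16847229003906)
yaw -0.27631228415953624
blob [98.5 68.9] 57 turn 5 d 19.0 ang -1.55 z27 [100.8  70.1]
blob [ 98.6 -31.4] 60 turn 4 d 18.6 ang -1.55 z27 [100.8 -31. ]
blob [10.9 47.8] 151 turn 6 d 82.0 ang 0.13 z27 [12.5 48.8]
blob [-16.  127.4] 59 turn 6 d 16.1 ang -1.47 z27 [-14.5 129. ]
blob [  7.8 -43.4] 231 turn 3 d 85.9 ang -0.09 z27 [  9.4 -43.1]
blob [  17.8 -125.9] 63 turn 3 d 18.1 ang -1.4 z27 [  19.5 -126.1]
blob [-96.1  33.9] 69 turn 1 d 16.3 ang -1.39 z27 [-95.3  34.9]
blob [-96.3 -65.5] 66 turn 2 d 15.7 ang -1.4 z27 [-95.4 -65.3]
```

View pics/top5z.png

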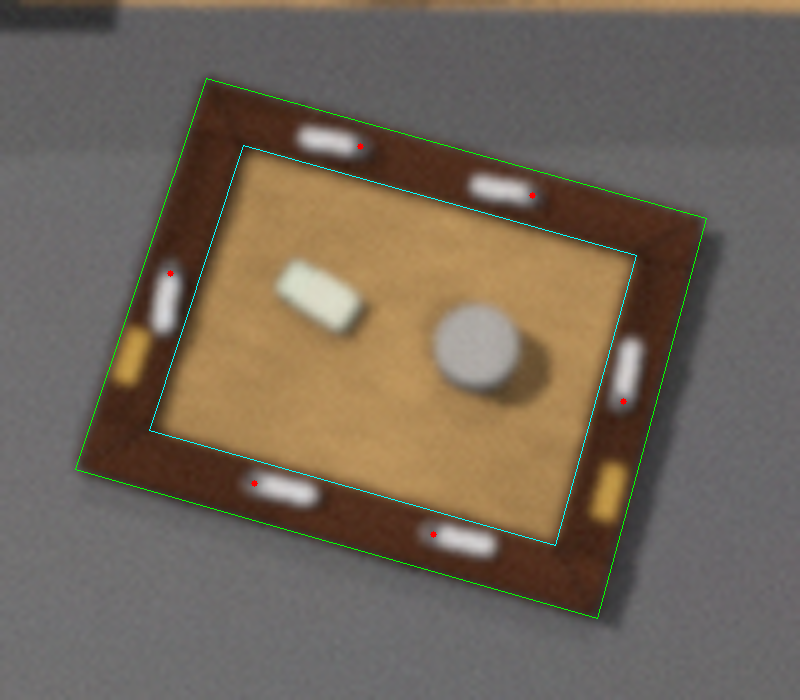

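All six buttons lie along their rails, turned clockwise (noses from (330,140) and (500,188) at the top round to (285,490) and (463,540) below). The frame, tin and eraser are where they were, and the arm is clear.

```bash
python3 -c "
from h import *
print(bot.get_obs()['contact_force'],workorder.close_job())"
```

```text
the job is handed in; nothing more can be done
[0.50947129 0.07936181 0.12180243] None
```

All six turn buttons now lie along their rails, with every nose turned clockwise, and the job is handed in. I ran the shut fingertips once round the frame, about 4 mm above the rail tops.

The last overhead picture, taken just before hand-in, showed:
- **Buttons:** angles of about -1.39, -1.40, -1.40, -1.55, -1.55 and -1.47 rad for turn1 to turn6. The limit is -1.15.
- **Frame, tin and eraser:** the frame had shifted by less than 0.5 mm and turned by about 0.003 rad. The tin and eraser had moved by less than 1 mm.
- **Forces:** never above about 7 N in the readings, which come only at the end of each move.
- **Arm:** finished well clear of everything, at 16.3 s of the 51 s allowed.

One overhead picture mid-run gave no usable fit because the arm hid half the frame, so I ignored its numbers. I did not measure the other things on the table again. The arm's path stayed clear of them, and no reading showed an unexpected contact. No final check failed.

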